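Show the helper which tin goes where

ROBOT

A 6-joint arm with a two-finger parallel gripper is mounted at the origin on the work surface. World frame = base frame: x ahead of the robot, y to its left, z up, the work surface at z = 0. Lengths are in mm, angles in rad, forces in N, time in s.
With the tool pointing down it reaches from about 275 to 825 mm from the base axis. Payload 5.2 kg.
Tool frame: the origin (TCP) lies between the finger pads, 19 mm behind the fingertips; this is the grasp point; z points along the fingers, y is the line along which they close (so a half turn about z gives the same grasp; the last joint's range is limited). The gripper opens to 93 mm and grips with 3 to 60 N. Pads are 15 mm wide; open, the fingers measure 128 mm over their backs; the gripper's body (75 mm by 188 mm) begins 65 mm behind the grasp point.
Start: joints at [-1.415, 0.259, 1.535, -0, 1.348, -0.203], TCP at [193.154, -514.973, 237.453] pointing down, gripper open.
Joint ranges: [-3.14, 3.14], [-0.91, 2.08], [0.19, 2.58], [-1.22, 4.36], [0.22, 2.71], [-3.12, 3.12]. Speed limits (rad/s): [2.57, 2.57, 3.14, 3.14, 3.14, 3.14].

INTERFACE

Orientations are given as a unit quaternion [w, x, y, z].
In Python, from bench import bot gives the robot as it stands.
- The arm moves only by the shell command python3 shift.py FILE [OPENING], which reads ROWS from the file FILE. ROWS is a JSON list that holds a single list of rows (three levels of brackets), with 1 to 10 rows, each of 4 numbers: dx, dy, dz in mm, then a turn about the tool's z in rad; each row is the pose to reach, as a shift and turn from the pose commanded when the command began, along the tool's axes at that moment; what a row does not reach only later rows make up. A row lasts 1/10 s, in which the tool goes at most 50 mm and 0.15 rad, less where a joint would pass 70% of its speed; a pose out of reach is approached as far as the arm can. OPENING is the finger opening in mm, set as the command begins (- or left out keeps the last). The fingers move at their own pace and stop on an object; the grip force is fixed at half the most. Time passes only in rows, so rows that do not move let the fingers close. It prints the time, the measured TCP pose, the force, the opening and the grip force at its end. Input that does not fit is refused with a message, and nothing moves.
- bot.get_obs(): the state, without advancing time (a new reading comes with each control period).
- bot.get_image(name): name is "side" or "top" or "wrist"; returns the picture (480x640x3 uint8, red, green, blue); there is no depth.
- bot.camera_params(name): a dict with "K" (3x3 intrinsics, pixels), "D" ([k1, k2, p1, p2, k3] as OpenCV has them; the pictures are not rectified), "camera_from_world" (4x4, takes a point from world to camera coordinates); the wrist camera has in their place "hand_eye" (4x4, takes a point from camera to tool coordinates, whose origin is the TCP and whose axes are the flange's). Camera axes: x right, y up, looking along -z (the intrinsics and any distortion apply to the point x, -y, -z); pixel columns grow to the right and rows downward; lengths in mm; the calibration is good to about 2 mm. A picture is of the moment at which its call begins: read the wrist's pose just before it. camera_params takes no time and is no camera call.
- bot.finish_job(): hands the job in; it is judged then, once.
The state is a dict: "time": time; "joint_pos": joint angles; "qd": joint speeds; "effort": joint torques, N m; "eef_pos": TCP position; "ee_rot": TCP orientation; "contact_force": force on the tool from outside, world axes, zero at the start; "wrist_torque": the same for the moment, N m; "finger_gap": finger opening in mm; "gripper_force": force on a finger pad.
Only numpy, scipy, OpenCV 4.12 (cv2) and the standard library are available. Lean on these libraries where they do the work, as an engineer would, in place of code of your own. Each camera call takes 0.05 s, during which the arm holds its last target. There are 200 camera calls.

TASK

We are sorting the storage unit and my helper needs to be shown what to move: with the fingers pointing down, point at the paint tin with the brown lid by holding the fingertips a few centimetres above the middle of its lid for two seconds. Then point in the same way for two seconds at the free bay of the orange crate, the one with the cork mat on its floor, a few centimetres above the middle of the mat, and finish with the hand still pointing there. Do not touch or move the tins, the mug, the jar, the mat or the crates, and travel well above them so that you do not point at any other tin, the mug or the jar on the way.

Things in the scene. Friction and masses are not known exactly. Their poses are not given: they have to be found in the camera images.
- tin_brown: Loose paint tin, a cylinder 84 mm across and 95 mm tall, cream label, rust-brown lid, standing upright in the blue crate. Origin: centre of its underside, z up along its axis. The tin to point at first.
- tin_brown_lid (a point): Middle of the top of the brown lid, 96.5 mm above the tin's underside.
- tin_steel: Loose paint tin, a cylinder 84 mm across and 95 mm tall, cream label, plain grey steel lid, standing upright in the blue crate. Origin: centre of its underside, z up along its axis. Leave alone.
- tin_steel_lid (a point): Middle of the top of the steel lid.
- tin_green: Loose paint tin, a cylinder 84 mm across and 95 mm tall, cream label, green lid, standing upright in the blue crate. Origin: centre of its underside, z up along its axis. Leave alone.
- tin_green_lid (a point): Middle of the top of the green lid.
- blue_crate: Fixed open blue plastic crate, 250 x 250 mm and 60 mm high, walls and floor 5 mm thick, no dividers; the three tins stand in it, sticking out 40 mm above its rim. Origin: centre of its underside, z up. It lies on the left or on the right of the table, turned up to 0.35 rad.
- orange_crate: Fixed open orange plastic crate, 170 mm (its x) by 340 mm (its y) and 60 mm high, walls and floor 5 mm thick, two dividers as high as its walls making three bays in a row along its y, each 160 x 106 mm inside. One bay holds the mug, one the jar, one only the cork mat. Origin: centre of its underside, z up. Turned up to 0.35 rad.
- cork_mat: Round cork mat, 84 mm across and 4 mm thick, fixed on the floor in the middle of the free bay. Origin: centre of its underside, z up.
- mat_top (a point): Middle of the upper face of the cork mat, 9 mm above the table and 51 mm below the crate's rim.
- mug: Loose white mug, 78 mm across, 92 mm tall, with a handle, standing in a bay of the orange crate. Origin: centre of its underside. Leave alone.
- jar: Loose amber glass jar with a black cap, 70 mm across, 85 mm tall, standing in a bay of the orange crate. Origin: centre of its underside. Leave alone.

How it is judged:
By the outcome, as a careful person would: the job done as asked, in the order asked, and still so for the second after the job is handed in, with the robot touching nothing.
It also fails if it takes over 42 s, if anything falls off the work surface, if the arm or the gripper's body presses on something with over 40 N, if the wrist force passes 120 N, or if a joint passes its speed limit or range.

## Working session

There is one attempt and no reset: what is moved stays moved. The work goes in short steps, Python scripts to look and compute and a shell command to move; the robot and the scene stay as the last step left them, time stands still between calls to the robot, and variables do not carry over. Pictures are saved under pics/ and viewed, at most 10 in all, crops included, and the job is handed in when it is done.

```bash
mkdir -p pics; ls
python3 - <<'E'
from bench import bot
import cv2
for n in("top","side"):
    cv2.imwrite(f"pics/{n}0.png",bot.get_image(n)[:,:,::-1])
    p=bot.camera_params(n); print(n,p)
o=bot.get_obs(); print(o["time"],o["eef_pos"],o["ee_rot"],o["finger_gap"])
E
```

```text
bench.py
pics
shift.py
top {'K': array([[530.01210743,   0.        , 313.91812729],
       [  0.        , 530.01210743, 246.06508721],
       [  0.        ,   0.        ,   1.        ]]), 'D': array([-0.14216351,  0.        ,  0.        ,  0.        ,  0.        ]), 'camera_from_world': array([[-7.24661966e-03, -9.99938829e-01,  8.35608339e-03,
         1.10697714e-01],
       [ 9.84736799e-01, -5.68275894e-03,  1.73957303e-01,
        -5.37597035e+02],
       [-1.73899177e-01,  9.48914522e-03,  9.84717743e-01,
        -8.33704447e+02],
       [ 0.00000000e+00,  0.00000000e+00,  0.00000000e+00,
         1.00000000e+00]])}
side {'K': array([[509.54589176,   0.        , 314.74120458],
       [  0.        , 509.54589176, 241.45618435],
       [  0.        ,   0.        ,   1.        ]]), 'D': array([-0.0609844,  0.       ,  0.       ,  0.       ,  0.       ]), 'camera_from_world': array([[-8.99385352e-01, -4.37094396e-01,  7.38089400e-03,
         4.98713005e+02],
       [ 3.37510216e-01, -6.83547853e-01,  6.47185589e-01,
        -2.27649861e+02],
       [-2.77836000e-01,  5.84560366e-01,  7.62296750e-01,
        -1.01760613e+03],
       [ 0.00000000e+00,  0.00000000e+00,  0.00000000e+00,
         1.00000000e+00]])}
0.1 [ 193.08215703 -514.50125898  236.69232302] [-8.42849582e-04  9.83951084e-01  1.78436414e-01  2.22487299e-05] 92.68569700012323
```

View pics/top0.png

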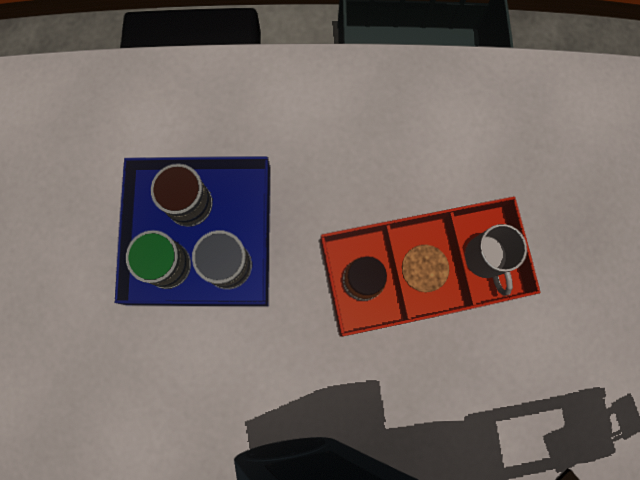

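View pics/side0.png

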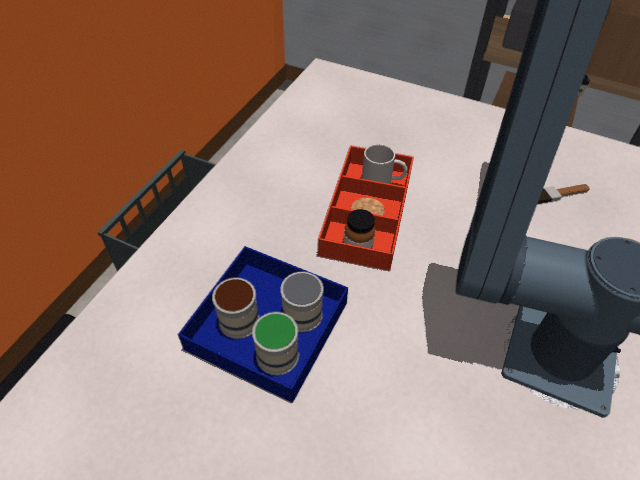

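The top view shows the brown lid at (177,189), green at (152,257), steel at (218,258), the mat at (426,268), the jar cap at (365,278) and the mug at (503,248). In the side view the brown lid is at (235,295), steel at (302,290), green at (275,331), the mat at about (369,207) and partly hidden, the jar cap at (361,221) and the mug rim at (379,155).

```bash
cat > h.py <<'E'
import numpy as np, cv2
from bench import bot
def ray(n,uv):
    p=bot.camera_params(n); T=p["camera_from_world"]; R=T[:3,:3]
    x,y=cv2.undistortPoints(np.array([[uv]],float),p["K"],p["D"])[0,0]
    d=R.T@np.array([x,-y,-1]); return -R.T@T[:3,3], d/np.linalg.norm(d)
def tri(a,b):
    (c1,d1),(c2,d2)=ray("top",a),ray("side",b)
    s=np.linalg.lstsq(np.c_[d1,-d2],c2-c1,rcond=None)[0]
    p,q=c1+s[0]*d1,c2+s[1]*d2
    return (p+q)/2,np.linalg.norm(p-q)
def atz(n,uv,z):
    c,d=ray(n,uv); return c+d*(z-c[2])/d[2]
def totool(w):
    o=bot.get_obs(); q=o["ee_rot"]
    from scipy.spatial.transform import Rotation as S
    return S.from_quat(np.r_[q[1:],q[0]]).inv().apply(np.array(w)-o["eef_pos"])
E
python3 - <<'E'
from h import *
np.set_printoptions(precision=1,suppress=True)
for k,a,b,z in [("brown",(177,189),(235,295),101.5),("green",(152,257),(275,331),101.5),("steel",(218.5,258),(302,290),101.5),("mat",(426,268),(369,207),9),("jar",(365,278),(361,221),90),("mug",(503,248),(379,155),97)]:
    print(k,*tri(a,b),atz("top",a,z),atz("side",b,z))
from scipy.spatial.transform import Rotation as S
q=bot.get_obs()["ee_rot"]; print(S.from_quat(np.r_[q[1:],q[0]]).as_matrix())
# orange crate rim corners in top view
for c in [(321,236),(515,198),(540,292),(341,335)]: print(atz("top",c,60))
E
```

```text
brown [623.2 217.3  95.4] 1.3894501313682472 [622.1 215.9 101.5] [619.7 220.5 101.5]
green [513.4 253.3  95.7] 0.8866461774676199 [512.  251.4 101.5] [511.9 256.2 101.5]
steel [511.4 147.3  92.9] 0.25333291738374786 [510.  145.8 101.5] [508.8 152.7 101.5]
mat [ 502.5 -197.4   13.8] 2.8140108813502303 [ 504.5 -198.2    9. ] [ 502.4 -202.     9. ]
jar [480.1 -83.2  83.7] 1.410687078769991 [478.7 -82.7  90. ] [479.1 -77.5  90. ]
mug [ 525.7 -309.3   86.9] 0.19319404435333817 [ 523.9 -305.5   97. ] [ 522.4 -297.6   97. ]
[[ 0.9  0.4 -0. ]
 [ 0.4 -0.9  0. ]
 [ 0.  -0.  -1. ]]
[552. -15.  60.]
[ 616.7 -347.5   60. ]
[ 455.5 -379.2   60. ]
[390.8 -45.5  60. ]
```

Heights agree with the text to within about 9 mm, and the mat centre matches the crate's rim corners. I'll use brown lid (622,217,101.5) and mat (504,-198,9). First I'll rise 80 mm and close the fingers.

```bash
echo '[[[0,0,-40,0],[0,0,-80,0],[0,0,-80,0],[0,0,-80,0]]]' > m.json && python3 shift.py m.json 0; python3 -c "
from h import *
print(totool((622,217,155)).round(1))"
```

```text
time: 0.5
eef_pos: [193.2, -515.2, 318.0]
ee_rot: [0.001, 0.984, 0.178, -0.0]
contact_force: [0.1, -0.5, -0.9]
finger_gap: 65.3
gripper_force: 0.0
[ 658.7 -535.2  161.9]
```

```bash
echo '[[[659,-535,0,0],[659,-535,0,0],[659,-535,0,0],[659,-535,0,0],[659,-535,0,0],[659,-535,0,0],[659,-535,0,0],[659,-535,0,0],[659,-535,0,0],[659,-535,0,0]]]' > m.json && python3 shift.py m.json 0; python3 -c "
from h import *
print(totool((622,217,155)).round(1))"
```

```text
time: 1.5
eef_pos: [445.8, -81.3, 315.8]
ee_rot: [-0.001, 0.984, 0.178, -0.001]
contact_force: [0.5, -0.9, -0.3]
finger_gap: 0.3
gripper_force: 0.0
[ 270.1 -217.1  160.7]
```

```bash
echo '[[[270,-217,0,0],[270,-217,0,0],[270,-217,0,0],[270,-217,0,0],[270,-217,0,0],[270,-217,0,0],[270,-217,0,0],[270,-217,0,0],[270,-217,0,0],[270,-217,0,0]]]' > m.json && python3 shift.py m.json; python3 -c "
from h import *
print(totool((622,217,155)).round(1))
cv2.imwrite('pics/w1.png',bot.get_image('wrist')[:,:,::-1])"
```

```text
time: 2.5
eef_pos: [621.8, 213.5, 316.3]
ee_rot: [0.0, 0.984, 0.178, -0.001]
contact_force: [-1.0, -0.3, 0.4]
finger_gap: 0.3
gripper_force: 0.0
[  1.9  -3.2 161.3]
```

View pics/w1.png

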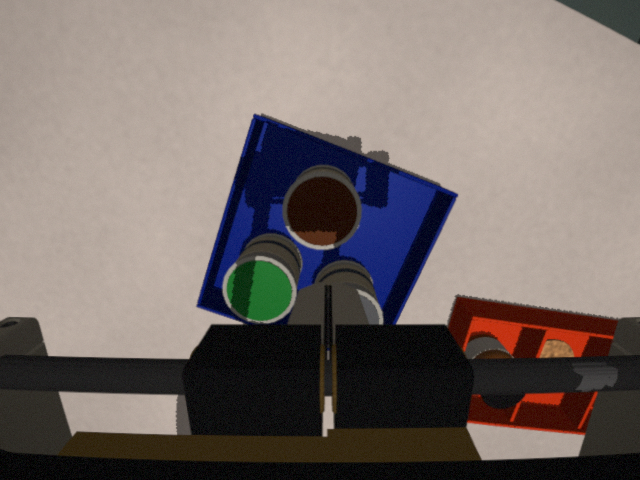

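The wrist view shows the brown lid centred at (322,208), ahead of the closed fingers. I'll check its position with the hand-eye transform.

```bash
cat >> h.py <<'E'
def wrist(uv,z):
    from scipy.spatial.transform import Rotation as S
    o=bot.get_obs(); q=o["ee_rot"]; R=S.from_quat(np.r_[q[1:],q[0]]).as_matrix()
    p=bot.camera_params("wrist"); H=p["hand_eye"]
    x,y=cv2.undistortPoints(np.array([[uv]],float),p["K"],p["D"])[0,0]
    c=R@H[:3,3]+o["eef_pos"]; d=R@H[:3,:3]@np.array([x,-y,-1]); return c+d*(z-c[2])/d[2]
E
python3 -c "
from h import *
print(wrist((322,208),101.5), wrist((260,289),101.5))
print(totool((622,217,155)).round(1), bot.get_obs()['eef_pos'])"
```

```text
[629.2846918  222.78922024 101.5       ] [518.02452075 256.31659936 101.5       ]
[  1.6  -3.6 162. ] [621.91996556 213.15487944 317.03425062]
```

Wrist gives (629,223), top (622,216), side (620,220); all agree within a few mm, so I aim at the compromise (624,219).

```bash
echo '[[[4,-5,40,0],[4,-5,80,0],[4,-5,120,0],[4,-5,150,0],[4,-5,162,0],[4,-5,162,0],[4,-5,162,0],[4,-5,162,0]]]' > m.json && python3 shift.py m.json; python3 -c "
from h import *
for n in('top','side'): cv2.imwrite('pics/%s1.png'%n,bot.get_image(n)[:,:,::-1])
a=cv2.imread('pics/top1.png')[120:320,80:300];b=cv2.imread('pics/side1.png')[180:380,150:370]
cv2.imwrite('pics/c1.png',np.hstack([cv2.resize(x,(400,364),interpolation=2) for x in(a,b)]))"
```

```text
time: 3.35
eef_pos: [626.0, 220.4, 158.1]
ee_rot: [0.0, 0.984, 0.178, 0.002]
contact_force: [0.1, -0.1, 0.2]
finger_gap: 0.1
gripper_force: 0.0
```

View pics/c1.png

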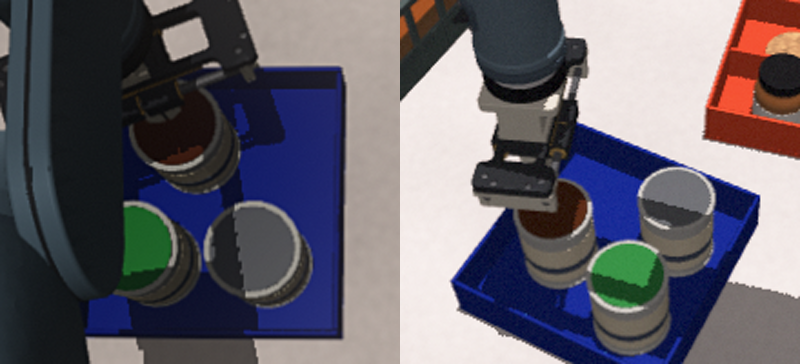

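Both crops show the closed fingertips above the brown lid, with clear space all round. The tips are about 38 mm up. I'll ease down 5 mm, then hold for more than 2 s.

```bash
for i in 1; do echo '[[[0,0,5,0],[0,0,5,0],[0,0,5,0],[0,0,5,0],[0,0,5,0],[0,0,5,0],[0,0,5,0],[0,0,5,0],[0,0,5,0],[0,0,5,0]]]' > m.json && python3 shift.py m.json; done
echo '[[[0,0,0,0],[0,0,0,0],[0,0,0,0],[0,0,0,0],[0,0,0,0],[0,0,0,0],[0,0,0,0],[0,0,0,0],[0,0,0,0],[0,0,0,0]]]' > m.json && python3 shift.py m.json
echo '[[[0,0,0,0],[0,0,0,0],[0,0,0,0],[0,0,0,0],[0,0,0,0],[0,0,0,0],[0,0,0,0],[0,0,0,0],[0,0,0,0],[0,0,0,0]]]' > m.json && python3 shift.py m.json
echo '[[[0,0,-40,0],[0,0,-80,0],[0,0,-120,0],[0,0,-165,0],[0,0,-165,0],[0,0,-165,0],[0,0,-165,0]]]' > m.json && python3 shift.py m.json
python3 -c "
from h import *
print(totool((504,-198,63)).round(1))"
```

```text
time: 4.45
eef_pos: [624.5, 220.5, 150.4]
ee_rot: [-0.0, 0.984, 0.178, -0.0]
contact_force: [-0.4, 0.2, -0.4]
finger_gap: 0.1
gripper_force: 0.0
time: 5.45
eef_pos: [624.6, 220.5, 150.5]
ee_rot: [-0.0, 0.984, 0.178, 0.0]
contact_force: [-0.3, -0.3, -0.2]
finger_gap: 0.2
gripper_force: 0.0
time: 6.45
eef_pos: [624.5, 220.5, 150.5]
ee_rot: [-0.0, 0.984, 0.178, -0.0]
contact_force: [0.8, -0.3, -0.3]
finger_gap: 0.8
gripper_force: 0.0
time: 7.15
eef_pos: [623.9, 220.3, 313.8]
ee_rot: [-0.0, 0.984, 0.178, -0.001]
contact_force: [1.4, 0.6, 0.1]
finger_gap: 0.5
gripper_force: 0.0
[-258.5  349.7  251.3]
```

```bash
echo '[[[-258,350,0,0],[-258,350,0,0],[-258,350,0,0],[-258,350,0,0],[-258,350,0,0],[-258,350,0,0],[-258,350,0,0],[-258,350,0,0],[-258,350,0,0],[-258,350,0,0]]]' > m.json && python3 shift.py m.json
echo '[[[0,0,0,0],[0,0,0,0],[0,0,0,0]]]' > m.json && python3 shift.py m.json
python3 -c "
from h import *
print(totool((504,-198,63)).round(1))
cv2.imwrite('pics/w2.png',bot.get_image('wrist')[:,:,::-1])"
```

```text
time: 8.15
eef_pos: [503.9, -201.7, 313.0]
ee_rot: [-0.001, 0.984, 0.176, -0.002]
contact_force: [0.1, 0.9, -0.9]
finger_gap: 0.8
gripper_force: 0.0
time: 8.45
eef_pos: [506.1, -196.4, 315.0]
ee_rot: [-0.0, 0.984, 0.179, -0.0]
contact_force: [-0.0, -0.3, -0.6]
finger_gap: 0.5
gripper_force: 0.0
[ -2.5   1.  252. ]
```

View pics/w2.png

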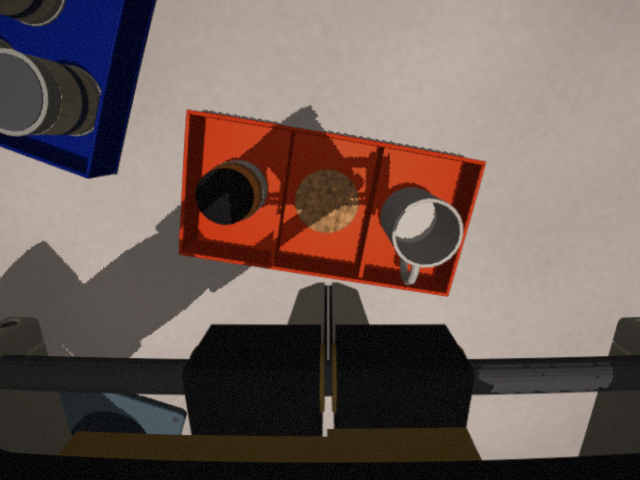

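The wrist view shows the mat centred at (327,201), between the jar (225,194) and the mug (426,232).

```bash
python3 -c "
from h import *
w=wrist((327,201),9);print(w,totool(((504+w[0])/2,(w[1]-198)/2,63)))"
```

```text
[ 507.84998072 -193.95155076    9.        ] [-3.67614501e-02 -3.39485802e-01  2.52189916e+02]
```

The wrist gives (508,-194) against (504,-198) before, and the hand is already between them. I'll go straight down, leaving the gripper body about 30 mm above the mug.

```bash
echo '[[[0,0,50,0],[0,0,100,0],[0,0,140,0],[0,0,170,0],[0,0,195,0],[0,0,215,0],[0,0,230,0],[0,0,240,0],[0,0,247,0],[0,0,247,0]]]' > m.json && python3 shift.py m.json
python3 -c "
from h import *
for n in('top','side'): cv2.imwrite('pics/%s2.png'%n,bot.get_image(n)[:,:,::-1])
a=cv2.imread('pics/top2.png')[160:360,310:550];b=cv2.imread('pics/side2.png')[100:300,270:510]
cv2.imwrite('pics/c2.png',np.hstack([cv2.resize(x,(400,333),interpolation=2) for x in(a,b)]))"
```

```text
time: 9.5
eef_pos: [505.8, -197.3, 67.9]
ee_rot: [-0.0, 0.984, 0.179, -0.0]
contact_force: [-0.4, -0.1, 0.0]
finger_gap: 0.6
gripper_force: 0.0
```

View pics/c2.png

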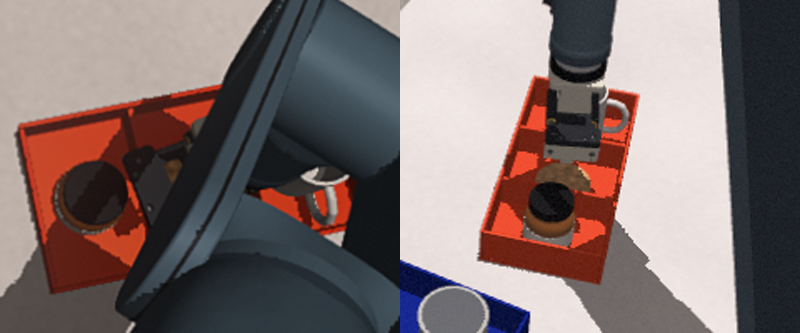

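The crops show the fingertips over the mat, with jar and mug undisturbed and no contact force. The tips are 40 mm up. I'll lower 7 mm and hold.

```bash
echo '[[[0,0,7,0],[0,0,7,0],[0,0,7,0],[0,0,7,0],[0,0,7,0],[0,0,7,0],[0,0,7,0],[0,0,7,0],[0,0,7,0],[0,0,7,0]]]' > m.json && python3 shift.py m.json
echo '[[[0,0,0,0],[0,0,0,0],[0,0,0,0],[0,0,0,0],[0,0,0,0],[0,0,0,0],[0,0,0,0],[0,0,0,0],[0,0,0,0],[0,0,0,0]]]' > m.json && python3 shift.py m.json
echo '[[[0,0,0,0],[0,0,0,0],[0,0,0,0],[0,0,0,0],[0,0,0,0],[0,0,0,0],[0,0,0,0],[0,0,0,0],[0,0,0,0],[0,0,0,0]]]' > m.json && python3 shift.py m.json
python3 -c "
from bench import bot
print(bot.finish_job())"
```

```text
time: 10.6
eef_pos: [505.9, -197.8, 61.4]
ee_rot: [-0.0, 0.984, 0.178, -0.0]
contact_force: [0.0, 0.2, 0.1]
finger_gap: 0.4
gripper_force: 0.0
time: 11.6
eef_pos: [505.9, -197.8, 61.5]
ee_rot: [-0.0, 0.984, 0.178, 0.0]
contact_force: [-0.8, -0.1, -0.4]
finger_gap: 0.3
gripper_force: 0.0
time: 12.6
eef_pos: [505.9, -197.8, 61.5]
ee_rot: [0.0, 0.984, 0.178, 0.0]
contact_force: [0.5, -0.2, 0.1]
finger_gap: 0.4
gripper_force: 0.0
the job is handed in; nothing more can be done
None
```

I pointed at the brown lid (about 30 mm above) and then at the cork mat (about 33 mm above), each for over 2 s, felt no contact, and handed the job in at 12.6 s with the hand still over the mat; no verdict came back.

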